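# Unclamp the spatula blank from its glue-up jig

## Task

Two glue-up jigs stand on the bench, each with a wooden blank held under a hinged steel clamp bar. On the jig that holds the narrow blank with the rounded end, lift the clamp bar until it stands open at about 45 degrees or more and stays there, then slide the blank along its rail, rounded end first, straight out from beneath the bar until it is clear of the bar by about two fingers' breadth. Do not lift it off the rail: leave it lying flat along the rail with the bar up, and leave the broad square-ended blank in the other jig where it is.

Things in the scene. Friction and masses are not known exactly. Their poses are not given: they have to be found in the camera images.
- jig: Jig with the narrow blank, fixed: dark base board 320 (x) x 210 (y) x 10 mm; aluminium rail along x in the middle, 26 wide, top at z = 30. Origin: centre of the board's underside; z up, front end -x points to the robot within 12 degrees. The clamp bar crosses at x = +70: hinge axis along x at (70, +75, 48.5) mm between cheeks 60 high; handle centre at (70, -75, 48.5) when shut.
- clamp (a joint): Hinge of that jig's clamp bar, rad: 0 shut (level), up to 1.5 as the handle end rises; stiff, stays where left, 3 N lifts it. Steel bar 18 mm wide, 10 thick, along jig -y from the hinge. At its free end, 150 mm from the hinge axis, a pale wooden round handle, 20 diameter, 28 long, lies along jig x, 28 mm free beneath: pinch its end faces from above; it turns between the fingers.
- blank: Narrow pale wood blank to take out: 140 long (x) x 38 wide (y) x 12 mm thick, 50 g; -x end (to the jig's front) a half circle, other end square. Origin: centre of its underside, 70 mm from both ends; z up. It starts along the rail, overhanging 6 mm each side with 20 mm free below, its centre 30 to 44 mm behind (+x of) the jig's origin; 87 to 101 mm of it sticks out before the bar.
- blank2: The broad pale wood blank in the other jig, to be left alone: 140 (x) x 64 (y) x 12 mm, both ends square. Origin: centre of its underside.
Mind the look-alikes: they are no part of the job. Leave any pink, red or yellow look-alike of the blank alone.

How it is judged:
By the outcome, as a careful person would: the job done as asked, in the order asked, and still so for the second after the job is handed in, with the robot touching nothing.
It also fails if it takes over 51 s, if anything falls off the work surface, if the arm or the gripper's body presses on something with over 40 N, if the wrist force passes 120 N, or if a joint passes its speed limit or range.

## Robot

A 6-joint arm with a two-finger parallel gripper is mounted at the origin on the work surface. World frame = base frame: x ahead of the robot, y to its left, z up, the work surface at z = 0. Lengths are in m, angles in rad, forces in N, time in s.
With the tool pointing down it reaches from about 0.3 to 0.775 m from the base axis. Payload 14.6 kg.
Tool frame: the origin (TCP) lies between the finger pads; the fingertips stand 14 mm ahead of it and the grasp point (between the pads) lies 5 mm behind it; z points along the fingers, y is the line along which they close (so a half turn about z gives the same grasp; the last joint's range is limited). The gripper opens to 94 mm and grips with 3 to 60 N. Pads are 16 mm wide; open, the fingers measure 119 mm over their backs; the gripper's body (75 mm by 177 mm) begins 78 mm behind the grasp point.
Start: joints at [1.099, 0.3, 1.521, -0, 1.321, -0.067], TCP at [0.217, 0.506, 0.219] pointing down, gripper open.
Joint ranges: [-3.03, 3.03], [-0.79, 2.21], [0.23, 2.52], [-1.04, 4.18], [0, 3.07], [-2.55, 2.55]. Speed limits (rad/s): [2.22, 2.22, 2.57, 3.14, 3.14, 3.14].

## Interface

Orientations are given as [roll, pitch, yaw] about the fixed x, y, z axes, in that order (R = Rz(yaw) Ry(pitch) Rx(roll)).
In Python, from station import ctrl gives the robot as it stands. The module is installed in compiled form; this text tells all that it offers.
- The arm moves only by the tool move_arm, never from a script. Its argument "targets" is a list of rows, each a list of 7 numbers: the opening, from -1 (shut) to 1 (fully open), then the shift along the tool's x, y, z in units of 50 mm (1.0 is 50 mm), then the turn, a rotation vector about the tool's x, y, z in rad. A call has 1 to 12 rows; each row is the pose to reach, as a shift and turn from the pose commanded when the call began, along the tool's axes at that moment; what a row does not reach only later rows make up. A row lasts 1/10 s, in which the tool goes at most 50 mm and 8.59 degrees, less where a joint would pass 70% of its speed; a pose out of reach is approached as far as the arm can. A call with a gripper value outside its range is refused whole. The fingers move at their own pace and stop on an object; "grip_force" is the grip in N (left out, the last holds). Time passes only in rows, so rows that repeat a pose let the fingers close. It gives the time, the measured TCP pose, the force, the opening and the grip force at its end, in the units of the state.
- ctrl.get_obs(): the state, without advancing time (a new reading comes with each control period).
- ctrl.camera(name): name is "scene" or "top" or "wrist"; returns (picture, depth): 420x560x3 uint8, red, green, blue; 420x560 float32, m along the optical axis (not along the pixel's ray), 0 where there is no reading.
- ctrl.camera_params(name): a dict with "intrinsics" (3x3 intrinsics, pixels), "k1" (the pictures are not rectified: a ray, as slopes to the right and down, at radius r is drawn at 1 + k1 r^2 times it, then the intrinsics apply), "rvec" (rotation vector, rad) and "tvec" (3), from world to camera coordinates, as OpenCV has them; the wrist camera has in their place "T_tool_cam" (4x4, takes a point from camera to tool coordinates, whose origin is the TCP and whose axes are the flange's). Camera axes: x right, y down, z forward; pixel columns grow to the right and rows downward; lengths in m; the calibration is good to about 2 mm. A picture is of the moment at which its call begins: read the wrist's pose just before it. camera_params takes no time and is no camera call.
- ctrl.hand_in(): hands the job in; it is judged then, once.
Trained networks look in the newest picture that a camera, given by its name, has taken for a name from the list of things; names that differ only in an ending like _2 or _b are one class to them, and where a whole thing is asked for, a point or a joint stands for the part that bears it (a point fixed in the world has none). Each returns a list of dicts, best first, with "score" (0 to 1); they miss things now and then, are a little off and sometimes report something else, mostly with a low value. They report only what shows in the picture. A call takes as long as a camera call. They do not tell look-alikes from the thing itself.
- ctrl.cut_out(camera, target): "region" (420x560 bool, what is visible of it) and "point" ([column, row] in pixels, amid what is visible of it).
- ctrl.tip_of(camera, target): "point" ([column, row] in pixels: a listed point, or the origin of a listed thing).
The state is a dict: "time_s": time; "qpos": joint angles; "joint_vel": joint speeds; "tau": joint torques, N m; "ee_pos": TCP position; "eef_rot": TCP orientation; "force": force on the tool from outside, world axes, zero at the start; "moment": the same for the moment, N m; "grip_width": finger opening in m; "grip_force": force on a finger pad.
Only numpy, scipy, OpenCV 4.12 (cv2) and the standard library are available. Lean on these libraries where they do the work, as an engineer would, in place of code of your own. Each camera call takes 0.05 s, during which the arm holds its last target. There are 200 camera calls.

## Working session

There is one attempt and no reset: what is moved stays moved. The work goes in short steps, Python scripts to look and compute and a tool call to move; the robot and the scene stay as the last step left them, time stands still between calls to the robot, and variables do not carry over. Pictures are saved under pics/ and viewed, at most 10 in all, crops included, and the job is handed in when it is done.

Besides the shell and the picture viewer there is one more tool, called after ">>>" by a JSON object that holds its "method" and its "body". move_arm: Moves the arm, as the interface text tells. Its arguments: {"type":"object","properties":{"targets":{"type":"array"},"grip_force":{"type":"number"}},"required":["targets"]}

```bash
mkdir -p pics
cat > h.py <<'E'
import numpy as np, cv2
from scipy.spatial.transform import Rotation as R
from station import ctrl
def ray(cam,uv):
    p=ctrl.camera_params(cam); K=np.array(p["intrinsics"]);k=p["k1"]
    uv=np.atleast_2d(np.array(uv,float))
    d=np.c_[(uv[:,0]-K[0,2])/K[0,0],(uv[:,1]-K[1,2])/K[1,1]]
    s=d.copy()
    for _ in range(20): s=d/(1+k*(s**2).sum(1,keepdims=True))
    return np.c_[s,np.ones(len(s))]
def pose(cam,obs=None):
    p=ctrl.camera_params(cam)
    if "rvec" in p:
        Rm=R.from_rotvec(np.ravel(p["rvec"])).as_matrix(); return Rm.T,-Rm.T@np.ravel(p["tvec"])
    o=obs; T=np.array(p["T_tool_cam"]); Rt=R.from_euler('xyz',o["eef_rot"]).as_matrix()
    return Rt@T[:3,:3],Rt@T[:3,3]+np.array(o["ee_pos"])
def at_depth(cam,uv,depth,obs=None):
    uv=np.atleast_2d(uv); z=depth[uv[:,1].astype(int),uv[:,0].astype(int)]
    A,t=pose(cam,obs); return (ray(cam,uv)*z[:,None])@A.T+t
def at_z(cam,uv,z,obs=None):
    A,t=pose(cam,obs); d=ray(cam,uv)@A.T
    return t+d*((z-t[2])/d[:,2])[:,None]
E
python3 - <<'E'
from h import *
o=ctrl.get_obs(); print(o["ee_pos"],o["eef_rot"],o["time_s"])
for c in ["top","scene"]:
    im,d=ctrl.camera(c); cv2.imwrite(f"pics/{c}0.png",im[:,:,::-1]); np.save(f"{c}d.npy",d)
    for n in ["blank","clamp","jig","blank2"]:
        for r in ctrl.cut_out(c,n)[:3]:
            P=at_depth(c,[r["point"]],d)[0]; print(c,n,round(r["score"],2),np.round(r["point"]),P.round(3),r["region"].sum())
print(ctrl.camera_params("wrist")["T_tool_cam"])
E
```

```text
[0.21650215 0.50531504 0.21887967] [-3.14042551e+00 -6.85768212e-05  2.73680155e+00] 0.0
top blank 0.98 [322. 315.] [ 0.238 -0.303  0.013] 631
top blank 0.92 [362. 257.] [ 0.404 -0.419  0.015] 599
top blank 0.74 [443. 225.] [ 0.5   -0.664  0.011] 537
top clamp 0.98 [282. 189.] [ 0.595 -0.186  0.055] 384
top jig 0.81 [282. 227.] [ 0.487 -0.186  0.032] 6965
top blank2 0.98 [322. 315.] [ 0.238 -0.303  0.013] 631
top blank2 0.92 [362. 257.] [ 0.404 -0.419  0.015] 599
top blank2 0.74 [443. 225.] [ 0.5   -0.664  0.011] 537
scene blank 0.88 [287. 212.] [ 0.541 -0.188  0.041] 359
scene blank 0.85 [417. 210.] [0.534 0.19  0.039] 575
scene blank 0.8 [122. 218.] [ 0.52  -0.671  0.009] 556
scene clamp 0.72 [284. 224.] [ 0.6  -0.2   0.05] 442
scene jig 0.73 [282. 225.] [ 0.601 -0.204  0.048] 5092
scene blank2 0.88 [287. 212.] [ 0.541 -0.188  0.041] 359
scene blank2 0.85 [417. 210.] [0.534 0.19  0.039] 575
scene blank2 0.8 [122. 218.] [ 0.52  -0.671  0.009] 556
[[ 9.97571956e-04 -9.71672673e-01 -2.36328632e-01  6.76878487e-02]
 [ 9.99998804e-01  1.24854088e-03 -9.12298655e-04 -9.13705496e-04]
 [ 1.18152163e-03 -2.36327439e-01  9.71672756e-01 -1.65406951e-01]
 [ 0.00000000e+00  0.00000000e+00  0.00000000e+00  1.00000000e+00]]
```

View pics/top0.png

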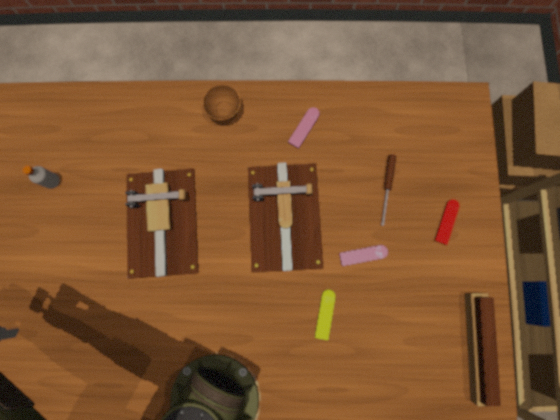

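View pics/scene0.png

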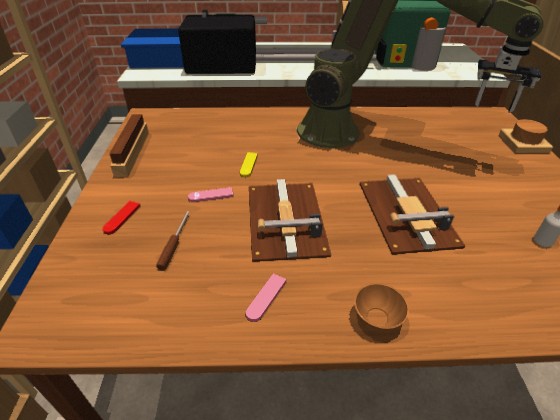

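Run:
```python
from h import *
im=cv2.imread("pics/top0.png"); d=np.load("topd.npy")
cv2.imwrite("pics/crop0.png",cv2.resize(im[150:285,110:335],None,fx=3.5,fy=3.5,interpolation=cv2.INTER_CUBIC))
print("rail ends",at_z("top",[[282.5,163],[286.5,270]],.03).round(4))
print("handle",at_z("top",[[309,188.5]],.0585),"hinge",at_z("top",[[258,194]],.06))
print("board",at_z("top",[[249,165],[315,164],[322,269],[251,271]],.01).round(3))
r=ctrl.cut_out("scene","clamp");print(len(r))
for n in ["jig","blank","clamp"]:
    for r in ctrl.tip_of("top",n)[:3]: print(n,r["score"],r["point"],at_z("top",[r["point"]],.0 if n=="jig" else .03))
```

```text
rail ends [[ 0.6812 -0.186   0.03  ]
 [ 0.3632 -0.2008  0.03  ]]
handle [[ 0.59623231 -0.2639543   0.0585    ]] hinge [[ 0.57847698 -0.11677023  0.06      ]]
board [[ 0.68  -0.083  0.01 ]
 [ 0.685 -0.285  0.01 ]
 [ 0.368 -0.304  0.01 ]
 [ 0.36  -0.097  0.01 ]]
1
jig 0.87 [286.9, 217.8] [[ 0.51949458 -0.20051581  0.        ]]
blank 0.91 [323.2, 314.5] [[ 0.24022914 -0.30494456  0.03      ]]
blank 0.86 [303.6, 126.0] [[ 0.79958108 -0.24933582  0.03      ]]
blank 0.81 [363.8, 257.7] [[ 0.40016959 -0.42256811  0.03      ]]Traceback (most recent call last):
  File "<stdin>", line 9, in <module>
ValueError: it knows: blank, jig
```

View pics/crop0.png

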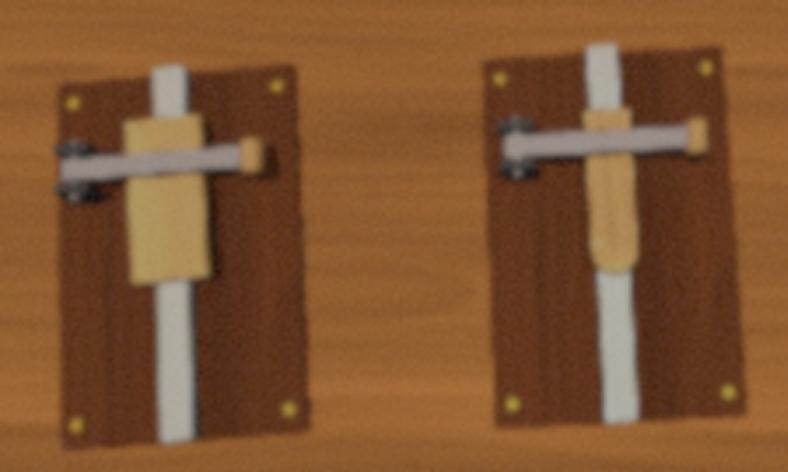

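The jigs are the left one in the crop (168,200), with a broad square blank, and the right one (612,190), with a narrow blank whose rounded end faces the robot. The right one, at about (0.522, -0.193) with yaw 0.047, fits the task. The pink, red and yellow pieces are loose look-alikes. I'm moving above its handle.

>>> {"method": "move_arm", "body": {"targets": [[0.3, -13.03, -11.17, 0.4, 0, 0, 1.119], [0.3, -13.03, -11.17, 0.4, 0, 0, 1.119], [0.3, -13.03, -11.17, 0.4, 0, 0, 1.119], [0.3, -13.03, -11.17, 0.4, 0, 0, 1.119], [0.3, -13.03, -11.17, 0.4, 0, 0, 1.119], [0.3, -13.03, -11.17, 0.4, 0, 0, 1.119], [0.3, -13.03, -11.17, 0.4, 0, 0, 1.119], [0.3, -13.03, -11.17, 0.4, 0, 0, 1.119], [0.3, -13.03, -11.17, 0.4, 0, 0, 1.119], [0.3, -13.03, -11.17, 0.4, 0, 0, 1.119], [0.3, -13.03, -11.17, 0.4, 0, 0, 1.119], [0.3, -13.03, -11.17, 0.4, 0, 0, 1.119]]}}

```text
time_s: 1.85
ee_pos: [0.482, -0.0348, 0.2057]
eef_rot: [3.141, 0.0, 1.618]
force: [-0.1, 0.8, -0.6]
grip_width: 0.0612
grip_force: 0.0
```

```bash
cat >> h.py <<'E'
def to(x,y,z,yaw):
    o=ctrl.get_obs(); A=R.from_euler('xyz',o["eef_rot"]); T=R.from_euler('xyz',[np.pi,0,yaw])
    s=A.inv().apply(np.array([x,y,z])-o["ee_pos"])/.05
    print("t",o["time_s"],"shift",s.round(2),"turn",(A.inv()*T).as_rotvec().round(3))
E
python3 -c "
from h import *
to(.5955,-.2646,.2,1.618)"
```

```text
t 1.85 shift [-4.7   2.05  0.12] turn [ 0.001  0.    -0.   ]
```

>>> {"method": "move_arm", "body": {"targets": [[0.3, -4.7, 2.05, 0.12, 0, 0, 0], [0.3, -4.7, 2.05, 0.12, 0, 0, 0], [0.3, -4.7, 2.05, 0.12, 0, 0, 0], [0.3, -4.7, 2.05, 0.12, 0, 0, 0], [0.3, -4.7, 2.05, 0.12, 0, 0, 0], [0.3, -4.7, 2.05, 0.12, 0, 0, 0], [0.3, -4.7, 2.05, 0.12, 0, 0, 0], [0.3, -4.7, 2.05, 0.12, 0, 0, 0]]}}

```text
time_s: 2.65
ee_pos: [0.5947, -0.2616, 0.1995]
eef_rot: [-3.141, -0.0, 1.618]
force: [0.4, 0.8, 1.2]
grip_width: 0.0607
grip_force: 0.0
```

Run:
```python
from h import *
o=ctrl.get_obs(); im,d=ctrl.camera("wrist"); print(o["ee_pos"],o["eef_rot"])
cv2.imwrite("pics/w1.png",im[:,:,::-1]); np.savez("w1.npz",d=d,p=o["ee_pos"],r=o["eef_rot"])
for n in ["blank","clamp"]:
    for r in ctrl.cut_out("wrist",n)[:2]:
        v,u=np.where(r["region"]); P=at_depth("wrist",np.c_[u,v],d,o)
        c,s,(a)=cv2.minAreaRect((P[:,:2]*1000).astype(np.float32))
        print(n,r["score"],np.round(r["point"]),"rect mm",np.round(c,1),np.round(s,1),round(a,1),"z",np.median(P[:,2]).round(4))
```

```text
[ 0.59467836 -0.26164665  0.19951816] [-3.14141946e+00 -2.58999024e-04  1.61828312e+00]
blank 0.9 [  8. 230.] rect mm [ 430.7 -251.1] [338.7  40.1] 26.1 z 0.0119
blank 0.89 [465. 187.] rect mm [ 738.9 -224.9] [ 55.5 295.5] 67.7 z 0.012
clamp 0.56 [274. 119.] rect mm [ 588.3 -188.5] [ 30.  168.3] 6.1 z 0.0547
```

View pics/w1.png

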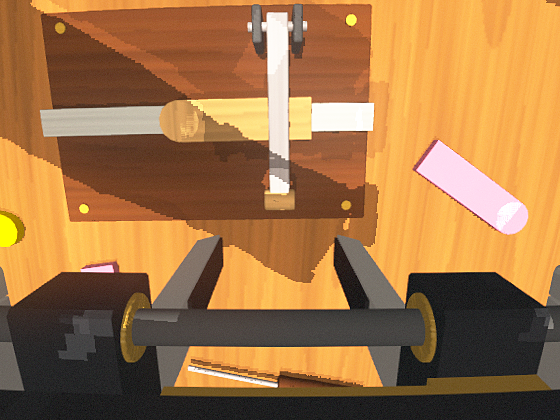

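The wrist view shows the handle at (279,200), the hinge pin at (277,27), the blank from its rounded tip at (160,121) to its square end at (311,118), and the rail ends at (41,122) and (373,117).

Run:
```python
from h import *
w=np.load("w1.npz"); o=dict(ee_pos=w["p"],eef_rot=w["r"])
print("handle",at_z("wrist",[[265,196],[294,195],[279.5,192],[280,209]],.0585,o).round(4))
print("hinge",at_z("wrist",[[277,27]],.06,o).round(4))
print("blank ends",at_z("wrist",[[160,121],[311,118]],.042,o).round(4))
print("rail ends",at_z("wrist",[[41,123],[373,117]],.03,o).round(4))
print("depth",at_depth("wrist",np.array([[280,200],[279,160],[220,120],[100,123]]),w["d"],o).round(4))
```

```text
handle [[ 0.5827 -0.259   0.0585]
 [ 0.6089 -0.2568  0.0585]
 [ 0.5957 -0.2547  0.0585]
 [ 0.5969 -0.2705  0.0585]]
hinge [[ 0.5868 -0.1173  0.06  ]]
blank ends [[ 0.4833 -0.197   0.042 ]
 [ 0.6211 -0.1881  0.042 ]]
rail ends [[ 0.3618 -0.2031  0.03  ]
 [ 0.6808 -0.1838  0.03  ]]
depth [[ 0.5965 -0.262   0.0588]
 [ 0.5938 -0.2263  0.0551]
 [ 0.5384 -0.1938  0.0418]
 [ 0.421  -0.2011  0.0303]]
```

```bash
python3 -c "
from h import *
to(.596,-.264,.044,1.631)"
```

```text
t 2.8 shift [-0.05  0.02  3.12] turn [ 0.001  0.    -0.012]
```

>>> {"method": "move_arm", "body": {"targets": [[0.3, -0.05, 0.02, 1, 0, 0, -0.012], [0.3, -0.05, 0.02, 1.7, 0, 0, -0.012], [0.3, -0.05, 0.02, 2.3, 0, 0, -0.012], [0.3, -0.05, 0.02, 2.8, 0, 0, -0.012], [0.3, -0.05, 0.02, 3.1, 0, 0, -0.012], [0.3, -0.05, 0.02, 3.1, 0, 0, -0.012], [-1, -0.05, 0.02, 3.1, 0, 0, -0.012], [-1, -0.05, 0.02, 3.1, 0, 0, -0.012], [-1, -0.05, 0.02, 3.1, 0, 0, -0.012], [-1, -0.05, 0.02, 3.1, 0, 0, -0.012], [-1, -0.05, 0.02, 3.1, 0, 0, -0.012]], "grip_force": 20}}

```text
time_s: 3.9
ee_pos: [0.5961, -0.2651, 0.045]
eef_rot: [3.141, 0.0, 1.63]
force: [-0.1, -0.3, 3.1]
grip_width: 0.0279
grip_force: 20.0
```

>>> {"method": "move_arm", "body": {"targets": [[-1, 0.01, 0, -0.26, 0, 0, 0], [-1, 0.05, 0, -0.52, 0, 0, 0], [-1, 0.1, 0, -0.78, 0, 0, 0], [-1, 0.18, 0, -1.03, 0, 0, 0], [-1, 0.28, 0, -1.27, 0, 0, 0], [-1, 0.4, 0, -1.5, 0, 0, 0], [-1, 0.54, 0, -1.72, 0, 0, 0], [-1, 0.7, 0, -1.93, 0, 0, 0], [-1, 0.88, 0, -2.12, 0, 0, 0], [-1, 1.07, 0, -2.3, 0, 0, 0], [-1, 1.28, 0, -2.46, 0, 0, 0], [-1, 1.5, 0, -2.6, 0, 0, 0]]}}

```text
time_s: 5.1
ee_pos: [0.5914, -0.1895, 0.1753]
eef_rot: [-3.142, 0.001, 1.63]
force: [0.0, -3.4, -1.4]
grip_width: 0.0279
grip_force: 20.0
```

Continue to about 68°, release, and withdraw upwards.

>>> {"method": "move_arm", "body": {"targets": [[-1, 0.19, 0, -0.1, 0, 0, 0], [-1, 0.38, 0, -0.18, 0, 0, 0], [-1, 0.38, 0, -0.18, 0, 0, 0], [0.3, 0.38, 0, -0.18, 0, 0, 0], [0.3, 0.38, 0, -0.18, 0, 0, 0], [0.3, 0.38, 0, -0.18, 0, 0, 0], [0.3, 0.38, 0, -0.18, 0, 0, 0], [0.3, 0.38, 0, -0.7, 0, 0, 0], [0.3, 0.38, 0, -1.4, 0, 0, 0], [0.3, 0.38, 0, -2.2, 0, 0, 0], [0.3, 0.38, 0, -2.4, 0, 0, 0], [0.3, 0.38, 0, -2.4, 0, 0, 0]]}}

```text
time_s: 6.3
ee_pos: [0.5908, -0.1713, 0.2958]
eef_rot: [3.139, 0.001, 1.63]
force: [-0.3, 0.1, -0.6]
grip_width: 0.0607
grip_force: 0.0
```

Run:
```python
from h import *
im,d=ctrl.camera("scene"); cv2.imwrite("pics/s2.png",cv2.resize(im[130:290,180:400,::-1],None,fx=3,fy=3))
# jig (-2,0) => blank grasp x in jig frame
c,s=np.cos(.0605),np.sin(.0605); g=lambda x:(.5213+c*x,-.1935+s*x)
print(g(.0),g(-.12)); to(*g(-.005),.32,3.202)
```

```text
(np.float64(0.5213), np.float64(-0.1935)) (np.float64(0.40151954802102213), np.float64(-0.20075557190797388))
t 6.35 shift [-0.36 -1.51 -0.52] turn [-0.    -0.    -1.572]
```

View pics/s2.png

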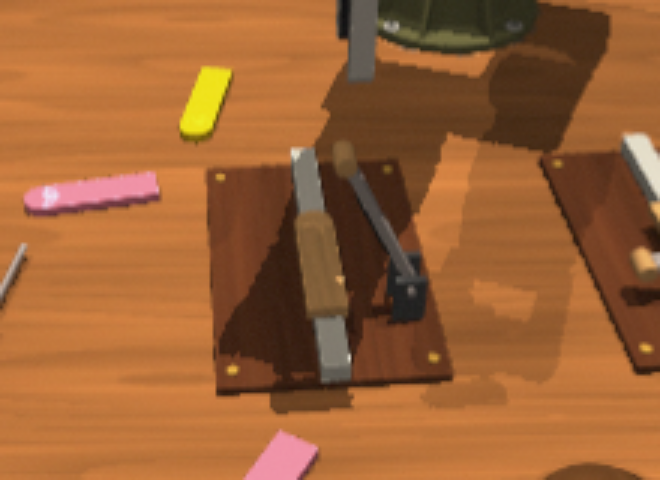

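The bar stands open at about 65° (handle at (343,157), hinge at (408,285)), and the blank still lies on the rail with its rounded end towards the robot. Next I turn a quarter above the front part of the blank.

>>> {"method": "move_arm", "body": {"targets": [[0.3, -0.36, -1.51, -0.52, 0, 0, -1.572], [0.3, -0.36, -1.51, -0.52, 0, 0, -1.572], [0.3, -0.36, -1.51, -0.52, 0, 0, -1.572], [0.3, -0.36, -1.51, -0.52, 0, 0, -1.572], [0.3, -0.36, -1.51, -0.52, 0, 0, -1.572], [0.3, -0.36, -1.51, -0.52, 0, 0, -1.572], [0.3, -0.36, -1.51, -0.52, 0, 0, -1.572], [0.3, -0.36, -1.51, -0.52, 0, 0, -1.572], [0.3, -0.36, -1.51, -0.52, 0, 0, -1.572], [0.3, -0.36, -1.51, -0.52, 0, 0, -1.572], [0.3, -0.36, -1.51, -0.52, 0, 0, -1.572], [0.3, -0.36, -1.51, -0.52, 0, 0, -1.572]]}}

```text
time_s: 7.55
ee_pos: [0.5159, -0.1935, 0.3185]
eef_rot: [3.14, -0.003, -3.08]
force: [0.6, -0.2, -0.5]
grip_width: 0.0613
grip_force: 0.0
```

Run:
```python
from h import *
o=ctrl.get_obs(); im,d=ctrl.camera("wrist"); cv2.imwrite("pics/w3.png",im[:,:,::-1]); np.savez("w3.npz",d=d,p=o["ee_pos"],r=o["eef_rot"])
c,s=np.cos(.0605),np.sin(.0605); g=lambda x:(.5213+c*x,-.1935+s*x)
to(*g(-.003),.033,3.202)
```

```text
t 7.6 shift [-0.06 -0.01  5.72] turn [ 0.001 -0.002 -0.002]
```

View pics/w3.png

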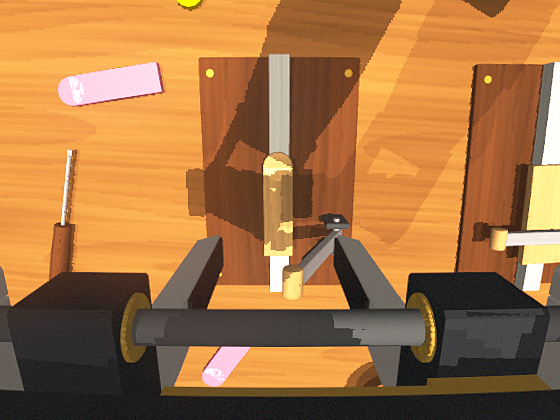

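The blank runs from its tip at (277,152) to its square end near (278,255), and the open bar's handle at (292,282) lies behind it.

Run:
```python
from h import *
w=np.load("w3.npz"); o=dict(ee_pos=w["p"],eef_rot=w["r"])
P=at_z("wrist",[[277,152],[264,200],[293,200],[278,255]],.042,o)
c,s=np.cos(.0605),np.sin(.0605); q=P[:,:2]-[.5213,-.1935]
print((q@np.array([[c,-s],[s,c]])).round(4))
```

```text
[[-0.0398 -0.002 ]
 [ 0.0226 -0.019 ]
 [ 0.0226  0.019 ]
 [ 0.0993 -0.0005]]
```

>>> {"method": "move_arm", "body": {"targets": [[0.3, -0.06, 0, 1, 0, 0, 0], [0.3, -0.06, 0, 2, 0, 0, 0], [0.3, -0.06, 0, 3, 0, 0, 0], [0.3, -0.06, 0, 3.8, 0, 0, 0], [0.3, -0.06, 0, 3.8, 0, 0, 0]]}}

```text
time_s: 8.1
ee_pos: [0.5165, -0.1923, 0.125]
eef_rot: [3.137, -0.009, -3.084]
force: [-0.8, 0.5, 1.2]
grip_width: 0.0607
grip_force: 0.0
```

Run:
```python
from h import *
c,s=np.cos(.0605),np.sin(.0605); g=lambda x:(.5213+c*x,-.1935+s*x)
print(ctrl.get_obs()["force"])
to(*g(-.003),.033,3.202)
```

```text
[-0.82151065  0.48999419  1.23944598]
t 8.1 shift [-0.05 -0.04  1.84] turn [ 0.005 -0.009 -0.003]
```

>>> {"method": "move_arm", "body": {"targets": [[0.3, -0.05, -0.02, 0.6, 0, 0, 0], [0.3, -0.05, -0.02, 1.2, 0, 0, 0], [0.3, -0.05, -0.02, 1.6, 0, 0, 0], [0.3, -0.05, -0.02, 1.82, 0, 0, 0], [0.3, -0.05, -0.02, 1.82, 0, 0, 0], [-1, -0.05, -0.02, 1.82, 0, 0, 0], [-1, -0.05, -0.02, 1.82, 0, 0, 0], [-1, -0.05, -0.02, 1.82, 0, 0, 0], [-1, -0.05, -0.02, 1.82, 0, 0, 0]], "grip_force": 8}}

```text
time_s: 9.0
ee_pos: [0.5221, -0.1944, 0.0404]
eef_rot: [-3.141, 0.001, -3.081]
force: [-0.9, 0.6, 5.7]
grip_width: 0.0379
grip_force: 8.0
```

Run:
```python
from h import *
o=ctrl.get_obs(); print(o["force"],o["eef_rot"])
c,s=np.cos(.0605),np.sin(.0605); g=lambda x:(.5213+c*x,-.1935+s*x)
to(*g(-.003-.080),.033,3.202)
```

```text
[-0.90862677  0.58437093  5.67433708] [-3.14100744e+00  1.21003489e-03 -3.08144658e+00]
t 9.0 shift [1.68 0.02 0.15] turn [-0.001  0.001 -0.   ]
```

>>> {"method": "move_arm", "body": {"targets": [[-1, 0.2, 0, 0, 0, 0, 0], [-1, 0.4, 0, 0, 0, 0, 0], [-1, 0.6, 0, 0, 0, 0, 0], [-1, 0.8, 0, 0, 0, 0, 0], [-1, 1.0, 0, 0, 0, 0, 0], [-1, 1.2, 0, 0, 0, 0, 0], [-1, 1.4, 0, 0, 0, 0, 0], [-1, 1.58, 0, 0, 0, 0, 0], [-1, 1.58, 0, 0, 0, 0, 0], [-1, 1.58, 0, 0, 0, 0, 0]]}}

```text
time_s: 10.0
ee_pos: [0.4422, -0.1994, 0.0403]
eef_rot: [-3.141, -0.0, -3.081]
force: [-6.4, -1.7, 11.9]
grip_width: 0.038
grip_force: 8.0
```

Run:
```python
from h import *
im,d=ctrl.camera("scene"); cv2.imwrite("pics/s4.png",cv2.resize(im[130:290,180:400,::-1],None,fx=3,fy=3))
print(ctrl.get_obs()["force"],ctrl.get_obs()["grip_force"])
```

```text
[-4.53527404 -1.15131167 10.83755436] 8.001487702131271
```

View pics/s4.png

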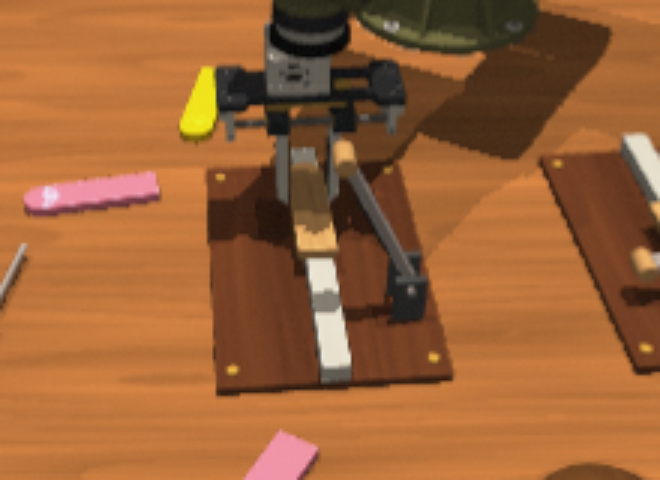

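The blank has moved with the fingers along the rail and its square end, at (318,250), is clear of the bar. Release and rise.

>>> {"method": "move_arm", "body": {"targets": [[0.3, 1e-09, 0, 0, 0, 0, 0], [0.3, 0, 0, 0, 0, 0, 0], [0.3, 0, 0, 0, 0, 0, 0], [0.3, 0, 0, -0.4, 0, 0, 0], [0.3, 0, 0, -1.2, 0, 0, 0], [0.3, 0, 0, -2.1, 0, 0, 0], [0.3, 0, 0, -3, 0, 0, 0], [0.3, 0, 0, -4, 0, 0, 0], [0.3, 0, 0, -5, 0, 0, 0], [0.3, 0, 0, -5, 0, 0, 0], [0.3, 0, 0, -5, 0, 0, 0]]}}

```text
time_s: 11.15
ee_pos: [0.4429, -0.199, 0.2896]
eef_rot: [-3.141, 0.001, -3.081]
force: [-0.9, 0.3, -0.0]
grip_width: 0.0605
grip_force: 0.0
```

Run:
```python
from h import *
o=ctrl.get_obs(); im,d=ctrl.camera("wrist"); cv2.imwrite("pics/w5.png",im[:,:,::-1]); np.savez("w5.npz",d=d,p=o["ee_pos"],r=o["eef_rot"])
```

```text
(no output)
```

View pics/w5.png

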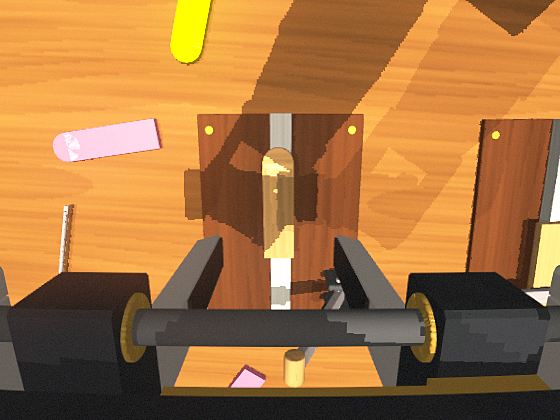

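The blank lies along the rail, from its tip at (278,148) to its square end at (279,257), and the bar is still up behind it with its handle at (293,367).

Run:
```python
from h import *
w=np.load("w5.npz"); o=dict(ee_pos=w["p"],eef_rot=w["r"])
P=at_z("wrist",[[278,148],[263,200],[294,200],[279,257]],.042,o)
c,s=np.cos(.0605),np.sin(.0605); q=P[:,:2]-[.5213,-.1935]
print((q@np.array([[c,-s],[s,c]])).round(4)); print(at_depth("wrist",np.array([[275,190],[279,245],[293,367]]),w["d"],o).round(4))
```

```text
[[-0.119  -0.0023]
 [-0.0559 -0.0206]
 [-0.056   0.0173]
 [ 0.0186 -0.0009]]
[[ 0.4535 -0.2036  0.0413]
 [ 0.5236 -0.1943  0.0424]
 [ 0.5827 -0.1784  0.1941]]
```

```bash
python3 -c "
from station import ctrl
print(ctrl.hand_in())"
```

```text
the job is handed in; nothing more can be done
None
```

The job is handed in at about 11 s: the clamp bar stands open at about 65°, the narrow blank lies flat on its rail about 40 mm clear of the bar, rounded end out, and the broad blank was not touched.

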